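Lock the stop of the carton jig with its quick-release pin

TASK

Lock the sliding stop of the carton jig: draw the quick-release pin out of its block with the button in its head squeezed in, enter it in the stop's hole, and slide the stop towards the end fence until the pin finds the hidden hole beneath. Push the pin fully home and let go of it, so that its button springs out and its balls lock underneath. Be gentle: never force the pin, and leave the plain pin, the small carton in the jig and the parcel beside it where they are.

Things in the scene. Friction and masses are not known exactly. Their poses are not given: they have to be found in the camera images.
- pin_head (a point): Middle of the head of the quick-release pin (140 g), on its axis, 27 mm above the shoulder's underside. z: up along the pin; x: towards the button. Head black, 26 mm (x) by 30 mm (y), from 4 to 52 mm above the shoulder's underside. The pin starts upright in a grey block 64 x 64 x 50 mm with a 24 mm hole, its shoulder resting on the block's top.
- pin: Quick-release pin; origin on its axis at the underside of the shoulder (disc 34 mm in diameter, 4 mm thick); axes as pin_head. Below: shank 16 mm in diameter, 38 mm long, the last 7 mm tapering to 8 mm. 29 mm below the shoulder two balls stand out to 22 mm across while the button is out; with the button squeezed in they lie inside the shank and it passes the 18 mm holes.
- button_face (a point): Middle of the outer face of the pin's button: a flat steel plate 24 mm wide and 34 mm tall (11 to 45 mm above the shoulder's underside) on the head's +x side. It stands 6 mm out of the head, 1 mm when squeezed. Grip across x (32 mm wide, 27 mm squeezed) with 15 to 40 N to squeeze it and hold the pin; a grip across y (30 mm) does not squeeze it.
- pin_button (a joint): How far the button is squeezed in, m: 0 out (balls out), 0.005 fully in (balls in). Its spring needs 3 N to start and 8 N fully in. If let go while the balls are inside an 18 mm hole it stays about half way in.
- carriage_hole (a point): Centre of the hole (18 mm, through, chamfered) in the top face of the sliding stop, 50 mm above the table. y: along the rail to the end fence; z up. The stop is an aluminium plate 110 mm (x), 150 mm (y, 60 behind to 90 mm ahead of the hole), 14 mm thick, with an upright panel 60 mm tall 79 mm ahead of the hole. Fully home, the pin's shoulder rests flat on this face.
- carriage (a joint): Position of the sliding stop along the rail, m, 0 to 0.080, growing towards the end fence (jig +y). It starts between 0 and 0.012, slides with about 2 N of friction and stays where it is left. The hidden hole in the strip below lies where this joint reads between 0.029 and 0.065; where exactly must be felt.
- strip_level (a point): Point on the jig at the height of the top face of the steel strip that runs hidden 2 mm under the sliding stop, 34 mm above the table, below the stop's hole at joint carriage = 0. Strip: 8 mm thick, one 18 mm hole on the line of the stop's hole. It yields downwards on springs: 1.5 N to start, 1.5 N more per mm, stop at 6 mm. With the pin home its balls are 2 mm clear below the strip.
- jig: Carton jig fixed to the table; origin on the table under the carriage's hole at joint carriage = 0; y along the rail towards the end fence, z up. Base board 120 mm (x) by 360 mm (y from -100 to 260), 8 mm thick; the end fence is an upright plate 108 mm tall, y from 248 to 260.
- carton_mid (a point): Centre of a small cardboard carton, 85 x 60 x 75 mm, standing loose in the jig in front of the end fence, clear of the carriage's travel. Leave it.
- parcel_mid (a point): Centre of a loose parcel, 140 x 100 x 90 mm, standing on the table at the robot's right of the jig. Leave it.
- plain_pin_head (a point): Middle of the round head (30 mm in diameter) of a plain pin without button, standing in a second grey block, otherwise the size of the quick-release pin. Leave it.
Mind the look-alikes: they are no part of the job. Leave any green or purple look-alike of the pin alone.

How it is judged:
On the way, in this order (a step that is already met when the one before it is completed fails the run):
1. the pin is lifted clear out of its block with its button squeezed in (height (world z) of pin above 0.092 m and value of joint pin_button above 0.003 m), for 0.1 s.
2. the pin is pushed home through both holes (horizontal distance between pin and carriage_hole below 0.004 m and z of pin in the frame of carriage_hole below 0.003 m), for 0.1 s.
At the end, for the whole second after the job is handed in: The pin stands in the carriage's hole (axis within 4 mm, tilt under 0.12 rad) with its shoulder within 3 mm of the carriage's top, its button sprung out to within 1 mm, so the balls are out below the strip; the pin and the carriage are at rest and pinned beyond 0.024 m (all of step 2 and angle between the z axis of pin and the z axis of carriage_hole, either way round below 0.12 rad and value of joint pin_button below 0.001 m and value of joint carriage above 0.024 m and velocity of joint carriage between -0.005 and 0.005 m/s and linear speed of pin below 0.01 m/s); the robot touches nothing.
It fails at once if the pin is forced: more than 30 N between it and the jig (contact force between pin and jig above 30 N).
It fails at once if the plain pin is disturbed by more than 20 mm (distance of plain_pin_head from where it was at the start of the episode above 0.02 m).
It fails at once if the carton in the jig is disturbed by more than 20 mm (distance of carton_mid from where it was at the start of the episode above 0.02 m).
It fails at once if the parcel is disturbed by more than 30 mm (distance of parcel_mid from where it was at the start of the episode above 0.03 m).
It also fails if it takes over 69 s, if anything falls off the work surface, if the arm or the gripper's body presses on something with over 40 N, if the wrist force passes 120 N, or if a joint passes its speed limit or range.

ROBOT

A 7-joint arm with a two-finger parallel gripper is mounted at the origin on the work surface. World frame = base frame: x ahead of the robot, y to its left, z up, the work surface at z = 0. Lengths are in m, angles in rad, forces in N, time in s.
With the tool pointing down it reaches from about 0.425 to 1.025 m from the base axis. Payload 9.4 kg.
Tool frame: the origin (TCP) lies at the centre of the arm's flange, where the gripper is bolted on; the fingertips stand 173 mm ahead of it and the grasp point (between the pads) lies 155 mm ahead of it; z points along the fingers, y is the direction in which the jaws open and shut (so a half turn about z gives the same grasp; the last joint's range is limited). The gripper opens to 85 mm and grips with 20 to 120 N. Pads are 22 mm wide; open, the fingers measure 114 mm over their backs; the gripper's body (76 mm by 85 mm) begins 54 mm behind the grasp point. The pads swing forward as they close: fully open they stand 13 mm farther back than shut.
Start: joints at [1.066, 0.599, -0.003, 1.599, 0.002, 0.943, -0.08], TCP at [0.301, -0.66, 0.405] pointing down, gripper open.
Joint ranges: [-2.57, 2.57], [-0.35, 1.97], [-1.29, 1.29], [0.11, 2.56], [-1.05, 4.19], [0.11, 1.86], [-2.63, 2.63]. Speed limits (rad/s): [2.22, 2.22, 3.01, 3.01, 3.14, 3.14, 3.14].

INTERFACE

Orientations are given as a rotation vector (axis times angle).
In Python, from plant import r gives the robot as it stands.
- The arm moves only by the shell command python3 -m creep 'ROWS' [FORCE]. ROWS is JSON, a list of rows, each a list of 5 numbers: the finger opening in mm, from 0 to 85.4, then the shift along the world's x, y, z in mm, then the turn about the world's z in degrees. In form: [[claw, dx, dy, dz, spin], ...]. A call has 1 to 12 rows; each row is the pose to reach, as a shift and turn from the pose measured when the call began; what a row does not reach only later rows make up. A row lasts 1/8 s, in which the tool goes at most 62.5 mm and 10.7 degrees, less where a joint would pass 70% of its speed; a pose out of reach is approached as far as the arm can. A call with a gripper value outside its range is refused whole. The fingers move at their own pace and stop on an object; FORCE is the grip in N (left out, the last holds). Time passes only in rows, so rows that repeat a pose let the fingers close. It gives the time, the measured TCP pose, the force and the opening at its end, in the units of the state.
- r.sense(): the state, without advancing time (a new reading comes with each control period).
- r.snapshot(name): name is "scene" or "top" or "wrist"; returns a dict with "pixels" (384x512x3 uint8, red, green, blue), "depth" (384x512 float32, m along the optical axis (not along the pixel's ray), 0 where there is no reading), "fx", "fy", "cx", "cy" (pixels), "D" ([k1, k2, p1, p2, k3] as OpenCV has them; the pictures are not rectified), "rvec" (rotation vector, rad) and "tvec" (3), from world to camera coordinates, as OpenCV has them. Camera axes: x right, y down, z forward; pixel columns grow to the right and rows downward; lengths in m; the calibration is good to about 2 mm. A picture is of the moment at which its call begins.
- r.job_done(): hands the job in, once; it reports no verdict.
Trained networks look in a picture, given as the dict that the camera call returned (one of the last four; its "shot" number tells which), for a name from the list of things; names that differ only in an ending like _2 or _b are one class to them, and where a whole thing is asked for, a point or a joint stands for the part that bears it (a point fixed in the world has none). Each returns a list of dicts, best first, with "p" (0 to 1); they miss things now and then, are a little off and sometimes report something else, mostly with a low value. They report only what shows in the picture. A call takes as long as a camera call. They do not tell look-alikes from the thing itself.
- r.spot_in(picture, target): "rect" ([left, top, width, height] in pixels, round what is visible of it).
- r.place_of(picture, target): "xy" ([column, row] in pixels: a listed point, or the origin of a listed thing).
The state is a dict: "t": time; "qpos": joint angles; "dq": joint speeds; "joint_torque": joint torques, N m; "tool_pos": TCP position; "eef_rot": TCP orientation; "force": force on the tool from outside, world axes, zero at the start; "moment": the same for the moment, N m; "opening": finger opening in m.
Only numpy, scipy, OpenCV 4.12 (cv2) and the standard library are available. Lean on these libraries where they do the work, as an engineer would, in place of code of your own. Each camera call takes 0.05 s, during which the arm holds its last target.

## Working session

There is one attempt and no reset: what is moved stays moved. The work goes in short steps, Python scripts to look and compute and a shell command to move; the robot and the scene stay as the last step left them, time stands still between calls to the robot, and variables do not carry over. Pictures are saved under pics/ and viewed, and the job is handed in when it is done.

```bash
ls; mkdir -p pics; cat > h.py <<'E'
import numpy as np, cv2
from plant import r
def snap(n,f):
    p=r.snapshot(n); cv2.imwrite('pics/'+f,p['pixels'][:,:,::-1]); return p
def K(p): return np.array([[p['fx'],0,p['cx']],[0,p['fy'],p['cy']],[0,0,1.]])
def ray(p,xy):
    u=cv2.undistortPoints(np.array([[xy]],float),K(p),np.array(p['D'],float))[0,0]
    R=cv2.Rodrigues(np.array(p['rvec'],float))[0]; t=np.array(p['tvec'],float).ravel()
    return -R.T@t, R.T@np.array([u[0],u[1],1.]),
def atz(p,xy,z):
    c,d=ray(p,xy); return c+d*(z-c[2])/d[2]
def atd(p,xy):
    c,d=ray(p,xy); x,y=int(round(xy[0])),int(round(xy[1]))
    w=p['depth'][max(0,y-1):y+2,max(0,x-1):x+2]; w=w[w>0]
    return c+d*np.median(w) if len(w) else None
def proj(p,P):
    return cv2.projectPoints(np.array(P,float).reshape(-1,1,3),np.array(p['rvec'],float),np.array(p['tvec'],float),K(p),np.array(p['D'],float))[0][:,0]
E
python3 - <<'E'
from h import *
np.set_printoptions(precision=4,suppress=True)
s=r.sense(); print(s)
for n in ['scene','top','wrist']:
    p=snap(n,n+'1.png')
    print(n,ray(p,(256,192)))
    for t in ['pin_head','button_face','carriage_hole','plain_pin_head','strip_level','carton_mid','parcel_mid','jig']:
        for d in r.place_of(p,t)[:4]:
            print(t,round(d['p'],2),np.array(d['xy']),atd(p,d['xy']) if 0<=d['xy'][0]<511 and 0<=d['xy'][1]<383 else None)
E
```

```text
pics
{'t': 0.0, 'qpos': array([ 1.0663,  0.6001, -0.0026,  1.6001,  0.0018,  0.9429, -0.0798]), 'dq': array([ 0.0004, -0.0004,  0.0009,  0.0006, -0.0002, -0.0006,  0.0012]), 'joint_torque': array([  0.0002, -77.6444,   1.5645, -25.8001,   0.0123,   0.009 ,
        -0.    ]), 'tool_pos': array([ 0.3007, -0.6595,  0.4038]), 'eef_rot': array([-3.0685, -0.6667,  0.0007]), 'force': array([ 0.0451, -0.0943, -0.085 ]), 'moment': array([ 0.0323, -0.0112, -0.0283]), 'opening': 0.08557569212419734}
scene (array([0.7891, 0.2751, 0.7791]), array([-0.3877, -0.4268, -0.8171]))
pin_head 0.93 [383.7 313.9] [0.4452 0.2791 0.0307]
pin_head 0.77 [383.9 247.5] [0.3232 0.1902 0.0303]
pin_head 0.72 [355.1 259.3] [0.431  0.1757 0.1008]
button_face 0.52 [392.7 324.5] [ 0.4349  0.3045 -0.0004]
button_face 0.43 [388.1 260.6] [0.3252 0.2132 0.0013]
button_face 0.42 [296.9 236.7] [0.4429 0.0365 0.0178]
button_face 0.39 [358.  261.8] [0.4291 0.1825 0.0973]
carriage_hole 0.61 [197.4 244.1] [ 0.6334 -0.0898  0.047 ]
carriage_hole 0.5 [225.2 144.5] [ 0.4241 -0.242   0.0958]
plain_pin_head 0.74 [221.1 143.6] [ 0.430
[... 283 characters left out ...]
.0566, -0.0197, -0.9982]))
pin_head 0.8 [154.4 212.8] [0.4255 0.1641 0.1026]
pin_head 0.63 [114.3 206.3] [0.4464 0.2806 0.0309]
pin_head 0.59 [151.  254.4] [0.3212 0.1891 0.0312]
button_face 0.58 [145.1 254.3] [0.3218 0.2045 0.0291]
button_face 0.48 [206.2 205.4] [ 0.4428  0.0491 -0.0014]
button_face 0.47 [106.3 201.9] [0.4597 0.3102 0.0004]
carriage_hole 0.64 [253.5 129.9] [ 0.6337 -0.0812  0.0356]
plain_pin_head 0.67 [329.8 211. ] [ 0.4173 -0.2593  0.1008]
strip_level 0.66 [257.4 128.1] [ 0.6356 -0.0911  0.0481]
carton_mid 0.75 [175.7 141.1] [0.6011 0.1125 0.0846]
jig 0.67 [256.5 129.3] [ 0.6348 -0.089   0.0369]
wrist (array([ 0.3697, -0.6279,  0.3745]), array([-0.2784, -0.1312, -0.9515]))
```

View pics/scene1.png

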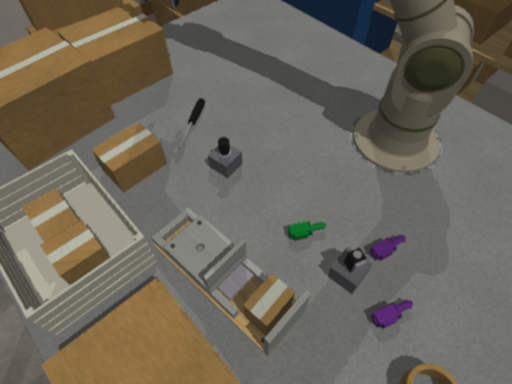

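View pics/top1.png

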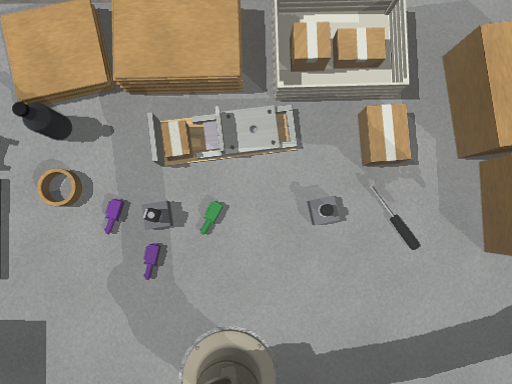

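```bash
python3 - <<'E'
import cv2
a=cv2.imread('pics/scene1.png')[200:360,270:430];b=cv2.imread('pics/top1.png')[180:280,90:250]
cv2.imwrite('pics/c1.png',cv2.resize(a,None,fx=3.5,fy=3.5,interpolation=3));cv2.imwrite('pics/c2.png',cv2.resize(b,None,fx=5,fy=5,interpolation=3))
E
```

```text
(no output)
```

View pics/c1.png

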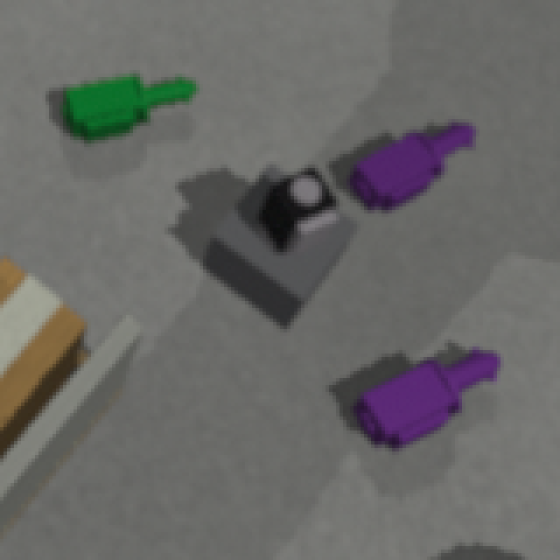

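View pics/c2.png

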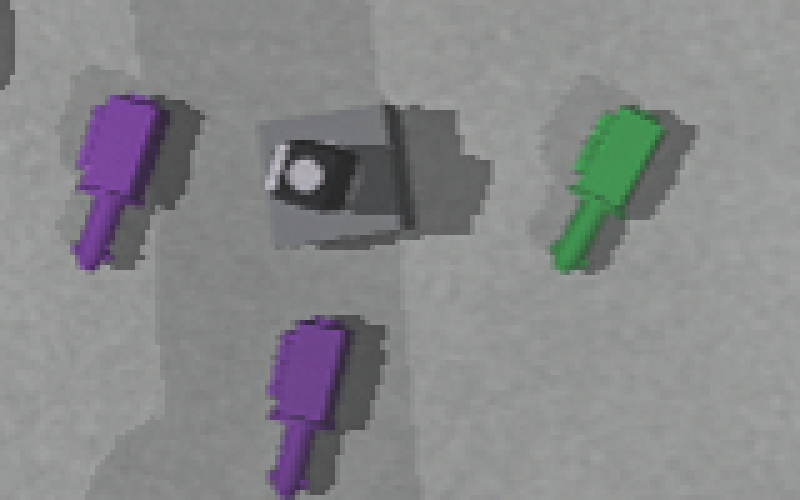

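The candidates in the scene picture: purple at (388,246) and (392,313) and green at (305,230) all lie loose. The round-headed plain pin is at (223,146). The black pin standing in its block at (355,259), top (154,213), has a steel plate on its left, so that is the quick-release pin. The crops confirm it.

Next I'll work out the headings and move to a viewing position.

```bash
python3 - <<'E'
from h import *
np.set_printoptions(precision=4,suppress=True)
R=cv2.Rodrigues(r.sense()['eef_rot'])[0]; print(R, np.degrees(np.arctan2(R[1,1],R[0,1])))
p=r.snapshot('wrist'); c,d=ray(p,(256,192)); Rc=cv2.Rodrigues(np.array(p['rvec']))[0]
print('cam in tool',R.T@(c-r.sense()['tool_pos']), R.T@d, R.T@Rc.T)
t=r.snapshot('top')
# pin head corners (crop c2 /5 + offset)
for q in [(290,140),(357,155),(345,210),(278,198),(268,190),(278,145)]:
    print(q, atz(t,(q[0]/5+90,q[1]/5+180),0.102))
# jig board corners fence side/hole
for q in [(297,150),(163,163),(277,107),(151,113)]: print(q,atd(t,q))
E
```

```text
[[ 0.9099  0.4149  0.    ]
 [ 0.4149 -0.9099 -0.0001]
 [-0.      0.0001 -1.    ]] -65.48662499801674
cam in tool [ 0.0759 -0.0004  0.0301] [-0.3078  0.0038  0.9515] [[ 0.0001 -0.9546 -0.298 ]
 [ 1.      0.0005 -0.0014]
 [ 0.0015 -0.298   0.9546]]
(290, 140) [0.4375 0.1793 0.102 ]
(357, 155) [0.4294 0.1474 0.102 ]
(345, 210) [0.4031 0.1536 0.102 ]
(278, 198) [0.4099 0.1855 0.102 ]
(268, 190) [0.4138 0.1902 0.102 ]
(278, 145) [0.4353 0.1851 0.102 ]
(297, 150) [ 0.5832 -0.1962  0.0019]
(163, 163) [0.5548 0.1552 0.0285]
(277, 107) [ 0.6917 -0.144   0.0373]
(151, 113) [0.667  0.1669 0.1083]
```

```bash
python3 -m creep '[[85,40,0,0,0],[85,80,0,0,0],[85,125,20,0,0],[85,140,80,0,0],[85,140,140,0,0],[85,140,200,0,0],[85,140,260,0,0],[85,140,320,0,0],[85,140,380,0,0],[85,140,440,0,0],[85,140,500,0,0],[85,140,560,0,0]]'
```

```text
t: 2.95
tool_pos: [0.4406, -0.0979, 0.4051]
eef_rot: [3.07, 0.666, 0.002]
force: [2.6, 1.0, -0.3]
opening: 0.0849
```

```bash
python3 -m creep '[[85,0,60,0,-9],[85,-5,120,0,-18],[85,-10,180,0,-27],[85,-19,240,-20,-37],[85,-19,265,-60,-37.5],[85,-19,265,-65,-37.5],[85,-19,265,-65,-37.5]]'; python3 - <<'E'
from h import *
np.set_printoptions(precision=4,suppress=True)
s=r.sense(); print(s['t'],s['tool_pos'])
p=snap('wrist','w2.png'); t=r.snapshot('top')
for n in ['pin_head','button_face']:
  for d in r.place_of(p,n)[:3]: print(n,d['p'],d['xy'],atz(p,d['xy'],0.077 if 'head' in n else .078))
g=p['depth']; 
# cloud of head top
ys,xs=np.where(g>0)
u=cv2.undistortPoints(np.stack([xs,ys],1).astype(float)[:,None],K(p),np.array(p['D']))[:,0]
R=cv2.Rodrigues(np.array(p['rvec']))[0]; z=g[ys,xs]
P=(np.c_[u*z[:,None],z]-np.array(p['tvec']).ravel())@R
m=(P[:,2]>0.085)&(P[:,2]<0.115)&(np.hypot(P[:,0]-.421,P[:,1]-.167)<.05)
Q=P[m]; print(len(Q),np.median(Q,0),Q.min(0),Q.max(0)); print(cv2.minAreaRect((Q[:,:2]*1000).astype(np.float32)))
m=(P[:,2]>0.04)&(P[:,2]<0.06)&(np.hypot(P[:,0]-.421,P[:,1]-.167)<.06)
Q=P[m]; print(len(Q),np.median(Q,0)); print(cv2.minAreaRect((Q[:,:2]*1000).astype(np.float32)))
E
```

```text
t: 3.82
tool_pos: [0.4216, 0.1668, 0.3399]
eef_rot: [3.12, -0.355, -0.0]
force: [0.5, -0.2, 1.1]
opening: 0.0851
3.825 [0.4216 0.1668 0.3399]
pin_head 0.93 [255.3, 256.9] [0.3567 0.181  0.077 ]
pin_head 0.9 [148.7, 182.6] [0.4517 0.2569 0.077 ]
pin_head 0.7 [379.3, 146.3] [0.438  0.0532 0.077 ]
button_face 0.67 [230.1, 194.0] [0.4253 0.1886 0.078 ]
button_face 0.64 [362.8, 137.7] [0.4487 0.0665 0.078 ]
button_face 0.62 [237.4, 255.7] [0.3625 0.1975 0.078 ]
1429 [0.4252 0.1737 0.1025] [0.4039 0.1564 0.085 ] [0.4392 0.1938 0.107 ]
((422.3144226074219, 175.46490478515625), (32.10115051269531, 30.153316497802734), 72.14041137695312)
2440 [0.4361 0.1613 0.0508]
((420.8140869140625, 172.93138122558594), (64.86626434326172, 64.3191146850586), 7.03886079788208)
```

View pics/w2.png

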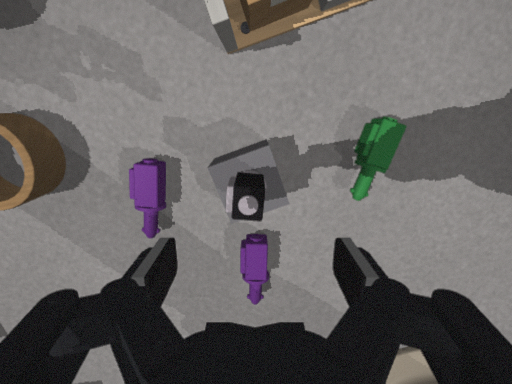

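```bash
cat >> h.py <<'E'
def cloud(p):
    g=p['depth']; ys,xs=np.where(g>0)
    u=cv2.undistortPoints(np.stack([xs,ys],1).astype(float)[:,None],K(p),np.array(p['D'],float))[:,0]
    R=cv2.Rodrigues(np.array(p['rvec'],float))[0]; z=g[ys,xs]
    return (np.c_[u*z[:,None],z]-np.array(p['tvec'],float).ravel())@R, xs, ys
E
python3 - <<'E'
from h import *
np.set_printoptions(precision=4,suppress=True)
p=snap('wrist','w3.png'); print(r.sense()['tool_pos'])
a=p['pixels'][140:240,190:310,::-1]; cv2.imwrite('pics/c3.png',cv2.resize(a,None,fx=6,fy=6,interpolation=2))
P,xs,ys=cloud(p)
for lo,hi in [(.098,.108),(.06,.095),(.06,.11)]:
    m=(P[:,2]>lo)&(P[:,2]<hi)&(np.hypot(P[:,0]-.421,P[:,1]-.172)<.035)
    Q=P[m]; print(len(Q),cv2.minAreaRect((Q[:,:2]*1000).astype(np.float32)))
# steel plate pixels: bright
for yaw in (70,73,76,79): 
    m=(P[:,2]>.06)&(P[:,2]<.108)&(np.hypot(P[:,0]-.421,P[:,1]-.172)<.035)
    c,s=np.cos(np.radians(yaw)),np.sin(np.radians(yaw)); X=P[m][:,:2]@np.array([[c,-s],[s,c]])
    print(yaw,np.percentile(X,[1,99],axis=0).ravel()*1000)
E
```

```text
[0.422  0.1662 0.3409]
1091 ((422.0357971191406, 174.20310974121094), (29.469524383544922, 29.89090347290039), 72.47074890136719)
376 ((430.9774475097656, 177.9029541015625), (19.475202560424805, 39.73472213745117), 22.144548416137695)
1646 ((422.4559326171875, 175.43499755859375), (32.097713470458984, 29.990421295166016), 72.13701629638672)
70 [ 293.8036 -352.0373  324.8943 -322.6843]
73 [ 275.5992 -367.4803  306.6668 -338.4716]
76 [ 256.3291 -382.4617  287.8114 -353.0162]
79 [ 236.1169 -396.4879  268.0731 -366.4678]
```

View pics/c3.png

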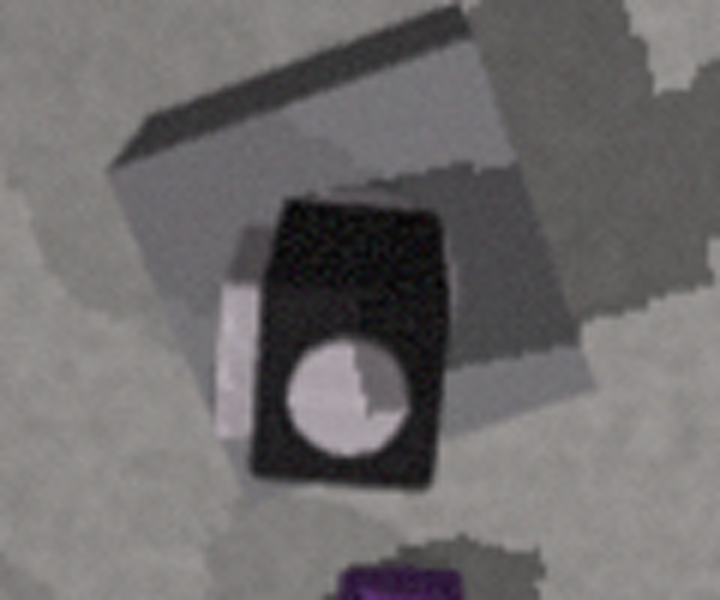

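```bash
python3 - <<'E'
from h import *
np.set_printoptions(precision=4,suppress=True)
p=r.snapshot('wrist'); s=r.sense(); print(s['tool_pos'],s['eef_rot'])
print(atz(p,(248.,206.3),.102), atd(p,(248,206.3)))
t=snap('top','t2.png'); print(atz(t,(305/5+90,174/5+180),.102))
q=snap('scene','s2.png'); print(atz(q,(306/3.5+270,190/3.5+200),.102), r.sense()['t'])
R=cv2.Rodrigues(s['eef_rot'])[0];print(np.degrees(np.arctan2(R[1,1],R[0,1])))
E
```

```text
[0.4219 0.1663 0.3408] [-3.121   0.3582 -0.0035]
[0.4195 0.1728 0.102 ] [0.4209 0.1723 0.1058]
[0.421  0.1724 0.102 ]
[0.4196 0.1721 0.102 ] 4.225
-103.09508824700104
```

```bash
python3 -m creep '[[60,-1,7,0,-5],[60,-1,7,-40,-5],[60,-1,7,-80,-5],[60,-1,7,-108,-5],[60,-1,7,-108,-5],[60,-1,7,-108,-5]]' 25; python3 - <<'E'
from h import *
np.set_printoptions(precision=4,suppress=True)
p=snap('wrist','w4.png'); s=r.sense(); print(s['t'],s['tool_pos'],s['eef_rot'],s['force'],s['opening'])
snap('scene','s4.png')
E
```

```text
t: 4.97
tool_pos: [0.421, 0.1736, 0.2333]
eef_rot: [-3.103, 0.494, -0.003]
force: [0.8, 0.2, 0.1]
opening: 0.06
5.025 [0.4211 0.1736 0.2336] [-3.102   0.4933 -0.0046] [-0.2232 -0.6472 -0.3003] 0.059824519068192444
```

View pics/w4.png

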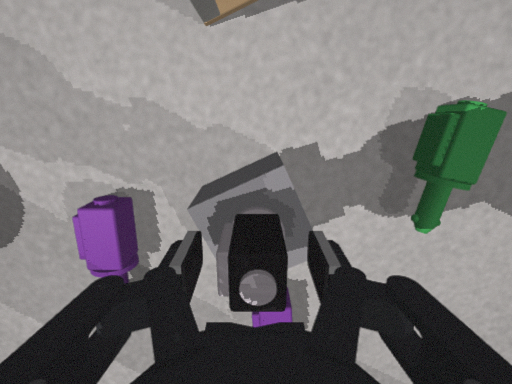

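The pin head at (258,262) is square between the pads, with the button on the left. Closing on it.

```bash
python3 -m creep '[[30,0,0,-1,0],[24,0,0,-1,0],[20,0,0,-1,0],[20,0,0,-1,0],[20,0,0,-1,0],[20,0,0,-1,0],[20,0,0,-1,0]]' 28; python3 - <<'E'
from h import *
np.set_printoptions(precision=4,suppress=True)
p=snap('wrist','w5.png'); s=r.sense(); print(s['t'],s['tool_pos'],s['force'],s['opening'])
E
```

```text
t: 5.95
tool_pos: [0.4211, 0.1731, 0.2337]
eef_rot: [-3.101, 0.495, -0.006]
force: [-0.4, -3.7, 13.1]
opening: 0.0261
6.0 [0.421  0.1731 0.2337] [-0.9481 -3.2839 13.9201] 0.026519253242606334
```

View pics/w5.png

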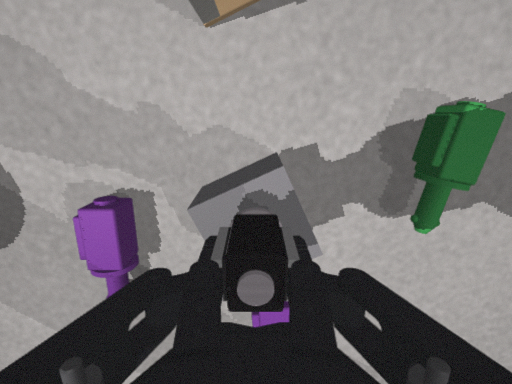

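```bash
python3 -m creep '[[20,0,0,2,0],[20,0,0,12,0],[20,0,0,35,0],[20,0,0,60,0],[20,0,0,90,0],[20,0,0,110,0],[20,0,0,110,0]]'; python3 - <<'E'
from h import *
np.set_printoptions(precision=4,suppress=True)
p=snap('wrist','w6.png'); q=snap('scene','s6.png'); s=r.sense(); print(s['t'],s['tool_pos'],s['eef_rot'],s['force'],s['moment'],s['opening'])
t=snap('top','t6.png')
for n,pp in (('top',t),('scene',q),('wrist',p)):
  for nm,z in (('carriage_hole',.05),('jig',0.),('strip_level',.034)):
    for d in r.place_of(pp,nm)[:2]: print(n,nm,d['p'],d['xy'],atz(pp,d['xy'],z))
E
```

```text
t: 6.88
tool_pos: [0.4211, 0.1731, 0.3452]
eef_rot: [-3.099, 0.494, -0.01]
force: [0.2, -0.8, -2.2]
opening: 0.026
6.975 [0.4208 0.173  0.3436] [-3.1014  0.4943 -0.0066] [-0.8283 -0.3046 -1.1935] [-0.047   0.0228 -0.0236] 0.026176183383984766
top carriage_hole 0.73 [254.7, 127.0] [ 0.6383 -0.0843  0.05  ]
top jig 0.59 [257.6, 131.0] [ 0.6374 -0.0928  0.    ]
top strip_level 0.83 [255.7, 131.3] [ 0.6302 -0.0869  0.034 ]
scene carriage_hole 0.56 [198.4, 244.3] [ 0.6327 -0.0864  0.05  ]
scene jig 0.78 [197.6, 256.4] [ 0.6421 -0.0874  0.    ]
scene strip_level 0.92 [196.9, 246.3] [ 0.6348 -0.0926  0.034 ]
```

View pics/w6.png

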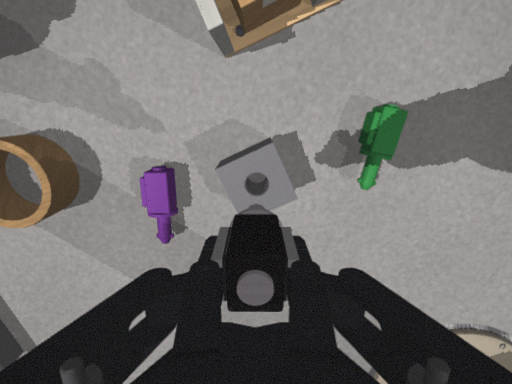

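View pics/s6.png

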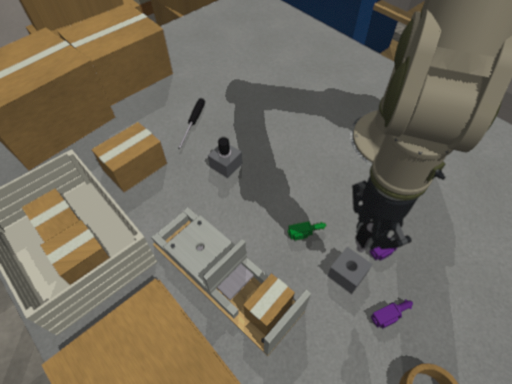

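```bash
python3 -m creep '[[20,10,0,20,0],[20,40,-40,30,5],[20,75,-85,30,10],[20,110,-130,30,15],[20,145,-175,30,20],[20,180,-220,30,23],[20,214,-259,20,23.5],[20,214,-259,0,23.5],[20,214,-259,0,23.5],[20,214,-259,0,23.5]]'; python3 - <<'E'
from h import *
np.set_printoptions(precision=4,suppress=True)
p=snap('wrist','w7.png'); q=snap('scene','s7.png');s=r.sense(); print(s['t'],s['tool_pos'],s['eef_rot'],s['force'],s['moment'],s['opening'])
for n,pp in (('scene',q),('wrist',p)):
  for nm,z in (('carriage_hole',.05),('pin',.16)):
    for d in r.place_of(pp,nm)[:2]: print(n,nm,d['p'],d['xy'],atz(pp,d['xy'],z))
E
```

```text
t: 8.72
tool_pos: [0.6349, -0.0852, 0.3439]
eef_rot: [-3.136, -0.149, -0.005]
force: [-1.3, 0.4, -0.7]
opening: 0.0258
8.825 [ 0.6351 -0.0851  0.3444] [-3.1365 -0.1492 -0.0073] [ 0.1893 -0.0209 -1.9686] [-0.0198 -0.046   0.005 ] 0.026143257077103257
scene carriage_hole 0.97 [197.7, 242.3] [ 0.6309 -0.0914  0.05  ]
scene pin 0.71 [395.0, 310.1] [0.4854 0.2871 0.16  ]
scene pin 0.65 [309.4, 227.4] [0.4751 0.0831 0.16  ]
wrist carriage_hole 0.67 [250.8, 185.0] [ 0.6333 -0.0804  0.05  ]
wrist pin 0.77 [253.9, 232.4] [ 0.6348 -0.084   0.16  ]
```

View pics/w7.png

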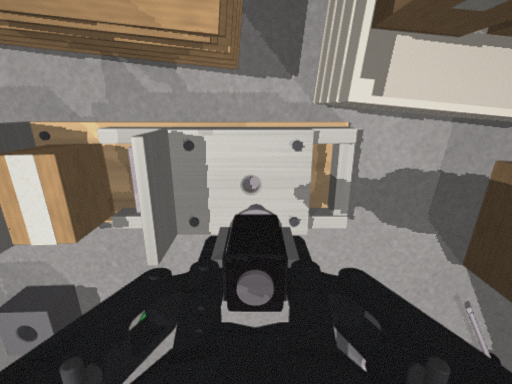

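View pics/s7.png

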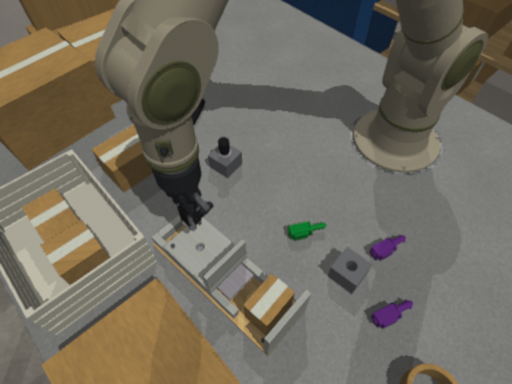

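```bash
python3 - <<'E'
from h import *
np.set_printoptions(precision=4,suppress=True)
p=r.snapshot('wrist'); s=r.sense(); tz=s['tool_pos'][2]; print(s['tool_pos'])
a=p['pixels'][:,:,::-1]
cv2.imwrite('pics/c7.png',np.vstack([cv2.resize(a[150:220,190:310],None,fx=5,fy=5,interpolation=2),cv2.resize(a[255:320,190:310],None,fx=5,fy=5,interpolation=2)])[:600])
print('hole',atz(p,(250.5,184),.05),'dot',atz(p,(255.3,287.5),tz-.1317), 'dotdepth',atd(p,(255,288)))
P,xs,ys=cloud(p)
m=(P[:,2]>.045)&(P[:,2]<.056)&(abs(P[:,0]-.635)<.06)&(abs(P[:,1]+.085)<.09)&(ys<225)
Q=P[m]; print(np.median(Q,0),cv2.minAreaRect((Q[:,:2]*1000).astype(np.float32)))
m=(P[:,2]>.104)&(P[:,2]<.115)&(P[:,1]<.03)&(P[:,1]>-.03)&(abs(P[:,0]-.635)<.08)&(xs<190);Q=P[m]
print('panel top',len(Q),np.median(Q,0),cv2.minAreaRect((Q[:,:2]*1000).astype(np.float32)))
E
```

```text
[ 0.635  -0.0856  0.344 ]
hole [ 0.6347 -0.0804  0.05  ] dot [ 0.6339 -0.0854  0.2123] dotdepth [ 0.6362 -0.0851  0.2158]
[ 0.6459 -0.0644  0.0508] ((638.4521484375, -69.97990417480469), (98.39464569091797, 139.97930908203125), 5.4984540939331055)
panel top 1979 [0.6323 0.0023 0.1106] ((625.8804931640625, 2.9101171493530273), (109.42491149902344, 10.702825546264648), 5.631936073303223)
```

View pics/c7.png

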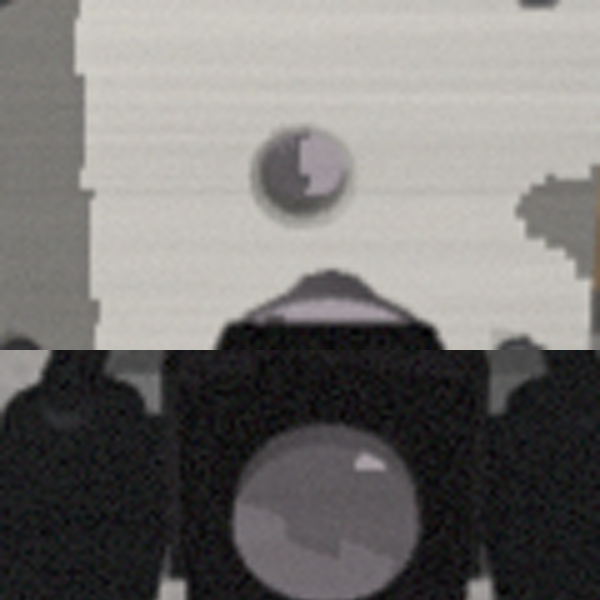

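```bash
python3 -m creep '[[20,-2,4.5,-20,0],[20,-2,4.5,-45,0],[20,-2,4.5,-62,0],[20,-2,4.5,-66,0],[20,-2,4.5,-66,0]]'; python3 - <<'E'
from h import *
np.set_printoptions(precision=4,suppress=True)
p=snap('wrist','w8.png'); q=snap('scene','s8.png');s=r.sense(); print(s['t'],s['tool_pos'],s['force'],s['moment'],s['opening'])
cv2.imwrite('pics/c8.png',cv2.resize(q['pixels'][190:290,140:260,::-1],None,fx=5,fy=5,interpolation=2))
E
```

```text
t: 9.7
tool_pos: [0.6333, -0.0811, 0.2782]
eef_rot: [-3.137, -0.148, -0.007]
force: [0.4, -0.2, -1.7]
opening: 0.0258
9.8 [ 0.6334 -0.0812  0.2788] [ 0.0767 -0.2581 -1.8735] [-0.0166  0.0501  0.0248] 0.02627187522594318
```

View pics/w8.png

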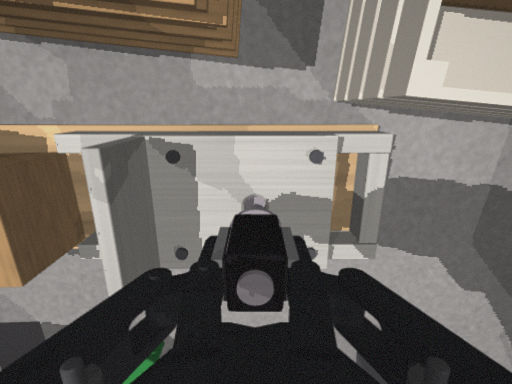

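View pics/c8.png

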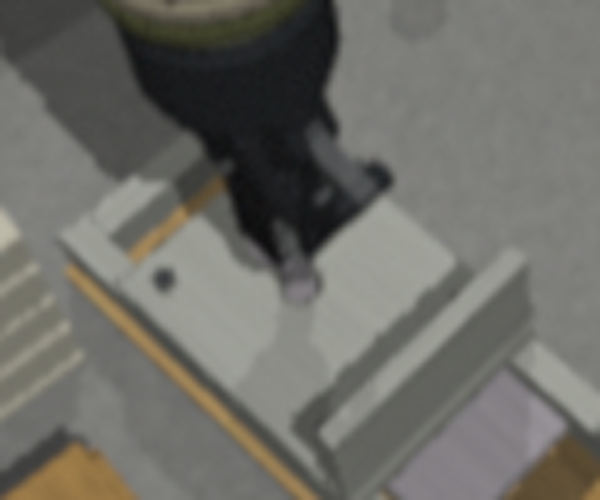

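The hole edge shows at (256,200), centred over the head, and the tip is about 7 mm above the stop. Entering slowly.

```bash
python3 -m creep '[[20,0,0,-4,0],[20,0,0,-8,0],[20,0,0,-10,0],[20,0,0,-12,0],[20,0,0,-12,0]]'; python3 - <<'E'
from h import *
np.set_printoptions(precision=4,suppress=True)
p=snap('wrist','w9.png'); s=r.sense(); print(s['t'],s['tool_pos'],s['force'],s['moment'],s['opening'])
E
```

```text
t: 10.42
tool_pos: [0.6333, -0.0812, 0.2666]
eef_rot: [-3.137, -0.148, -0.008]
force: [-0.7, -0.9, -2.1]
opening: 0.0261
10.475 [ 0.6333 -0.0812  0.2667] [ 0.6547 -0.5653 -1.7849] [0.0482 0.0437 0.012 ] 0.026147295993497327
```

```bash
python3 -m creep '[[20,0,0,-2,0],[20,0,0,-3,0],[20,0,0,-4,0],[20,0,0,-4,0],[20,0,0,-4,0]]'; python3 - <<'E'
from h import *
np.set_printoptions(precision=4,suppress=True)
for i in range(3):
  r.snapshot('wrist'); s=r.sense(); print(s['t'],s['tool_pos'],s['force'],s['moment'],s['opening'])
E
```

```text
t: 11.1
tool_pos: [0.6334, -0.0812, 0.2627]
eef_rot: [-3.137, -0.148, -0.008]
force: [-0.3, -0.4, -2.0]
opening: 0.0263
11.15 [ 0.6334 -0.0812  0.2627] [-0.1716 -0.2331 -1.8267] [-0.0595 -0.0058 -0.034 ] 0.026064586082906946
11.2 [ 0.6334 -0.0812  0.2628] [-0.1423  1.1123 -1.6434] [-0.0175  0.0554 -0.0007] 0.026059487432587184
11.25 [ 0.6334 -0.0812  0.2628] [-0.0501 -0.1293 -2.1118] [-0.0809  0.027  -0.0254] 0.025820539545151577
```

```bash
python3 -m creep '[[20,0,0,-2,0],[20,0,0,-3,0],[20,0,0,-4,0],[20,0,0,-4,0],[20,0,0,-4,0]]'; python3 - <<'E'
from h import *
np.set_printoptions(precision=4,suppress=True)
for i in range(3):
  r.snapshot('wrist'); s=r.sense(); print(s['t'],s['tool_pos'],s['force'],s['moment'],s['opening'])
E
```

```text
t: 11.88
tool_pos: [0.6334, -0.0812, 0.2588]
eef_rot: [-3.137, -0.148, -0.008]
force: [-0.1, -0.3, -1.7]
opening: 0.0263
11.925 [ 0.6334 -0.0812  0.2588] [-0.3408  0.3386 -2.4086] [-0.0166  0.0137 -0.0172] 0.026143644753510265
11.975 [ 0.6334 -0.0812  0.2588] [ 0.0419  0.3077 -0.7545] [0.0021 0.0068 0.006 ] 0.02601950764340327
12.025 [ 0.6334 -0.0812  0.2588] [ 1.1602  0.1919 -1.6763] [-0.0094 -0.0104  0.0387] 0.02610783146293923
```

```bash
python3 -m creep '[[20,0,0,-2,0],[20,0,0,-3,0],[20,0,0,-4,0],[20,0,0,-4.5,0],[20,0,0,-4.5,0]]'; python3 - <<'E'
from h import *
np.set_printoptions(precision=4,suppress=True)
for i in range(3):
  r.snapshot('wrist'); s=r.sense(); print(s['t'],s['tool_pos'],s['force'],s['moment'],s['opening'])
E
```

```text
t: 12.65
tool_pos: [0.6334, -0.0812, 0.2545]
eef_rot: [-3.137, -0.148, -0.009]
force: [-0.8, 0.5, 0.9]
opening: 0.0261
12.7 [ 0.6334 -0.0812  0.2544] [-2.2677 -0.5399  1.3439] [-0.0368  0.2565  0.0547] 0.02605298660058442
12.75 [ 0.6334 -0.0812  0.2544] [-0.1531  0.2271  1.1482] [ 0.0041  0.2059 -0.0085] 0.02600954814211163
12.8 [ 0.6334 -0.0812  0.2544] [-0.8918  0.3052  2.4373] [0.0489 0.3365 0.0468] 0.026223118963416222
```

```bash
python3 -m creep '[[20,0,1,-0.5,0],[20,-0.2,2,-0.5,0],[20,-0.4,4,-0.5,0],[20,-0.6,6,-0.5,0],[20,-0.8,8,-0.5,0],[20,-1,10,-0.5,0],[20,-1.2,12,-0.5,0],[20,-1.4,14,-0.5,0],[20,-1.4,14,-0.5,0]]'; python3 - <<'E'
from h import *
np.set_printoptions(precision=4,suppress=True)
for i in range(3):
  p=r.snapshot('wrist'); s=r.sense(); print(s['t'],s['tool_pos'],s['force'],s['moment'],s['opening'])
q=snap('top','t10.png');snap('scene','s10.png')
E
```

```text
t: 13.92
tool_pos: [0.632, -0.0668, 0.254]
eef_rot: [-3.137, -0.148, -0.009]
force: [1.5, -3.2, 2.2]
opening: 0.0263
13.975 [ 0.632  -0.0668  0.2539] [ 1.5457 -3.0654  2.9234] [-0.9251 -0.2667 -0.0002] 0.026119250037312528
14.025 [ 0.6321 -0.0668  0.2539] [ 0.6209 -3.0381  3.3446] [-0.8032 -0.2703  0.0044] 0.026115916747034923
14.075 [ 0.632  -0.0668  0.2539] [ 1.1917 -1.8028  2.7645] [-0.7572 -0.2894  0.0189] 0.026217821824669443
```

View pics/s10.png

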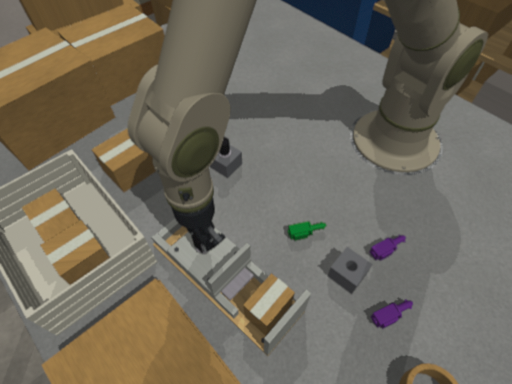

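The stop slides with the pin and the forces stay small. Carrying on in 6 mm steps, watching for Fz to drop.

```bash
python3 -m creep '[[20,-0.2,2,0,0],[20,-0.4,4,0,0],[20,-0.6,6,0,0],[20,-0.6,6,0,0]]'; python3 -c "
from h import *
for i in range(2):
  r.snapshot('wrist'); s=r.sense(); print(s['t'],s['tool_pos'],s['force'].round(2),s['moment'].round(2))"
python3 -m creep '[[20,-0.2,2,0,0],[20,-0.4,4,0,0],[20,-0.6,6,0,0],[20,-0.6,6,0,0]]'; python3 -c "
from h import *
for i in range(2):
  r.snapshot('wrist'); s=r.sense(); print(s['t'],s['tool_pos'],s['force'].round(2),s['moment'].round(2))"
```

```text
t: 14.68
tool_pos: [0.6315, -0.0609, 0.2539]
eef_rot: [-3.137, -0.148, -0.009]
force: [1.0, -4.0, 3.8]
opening: 0.0261
14.725 [ 0.63143569 -0.06089316  0.25391162] [ 0.88 -3.25  2.96] [-1.07 -0.28 -0.  ]
14.775 [ 0.63142491 -0.0609162   0.25389325] [ 0.98 -5.2   3.1 ] [-1.12 -0.27  0.03]
t: 15.28
tool_pos: [0.6308, -0.0549, 0.2539]
eef_rot: [-3.137, -0.148, -0.009]
force: [1.9, -4.2, 2.7]
opening: 0.0259
15.325 [ 0.6308527  -0.0548582   0.25389254] [ 1.03 -3.92  3.16] [-1.01 -0.36 -0.08]
15.375 [ 0.63083461 -0.0548705   0.25388323] [ 0.06 -2.86  2.2 ] [-1.03 -0.33  0.01]
```

```bash
python3 -m creep '[[20,-0.2,2,0,0],[20,-0.4,4,0,0],[20,-0.6,6,0,0],[20,-0.6,6,0,0]]'; python3 -c "
from h import *
for i in range(2):
  r.snapshot('wrist'); s=r.sense(); print(s['t'],s['tool_pos'],s['force'].round(2),s['moment'].round(2))"
```

```text
t: 15.88
tool_pos: [0.6302, -0.0488, 0.2539]
eef_rot: [-3.136, -0.148, -0.009]
force: [1.5, -3.8, 3.2]
opening: 0.0263
15.925 [ 0.63024636 -0.04885166  0.2538806 ] [ 1.7  -3.82  2.45] [-1.03 -0.31 -0.04]
15.975 [ 0.63023643 -0.04882687  0.25390988] [ 1.53 -4.16  4.01] [-0.97 -0.32 -0.05]
```

```bash
python3 -m creep '[[20,-0.2,2,0,0],[20,-0.4,4,0,0],[20,-0.6,6,0,0],[20,-0.6,6,0,0]]'; python3 -c "
from h import *
for i in range(2):
  r.snapshot('wrist'); s=r.sense(); print(s['t'],s['tool_pos'],s['force'].round(2),s['moment'].round(2))"
```

```text
t: 16.48
tool_pos: [0.6293, -0.042, 0.2535]
eef_rot: [-3.135, -0.149, -0.007]
force: [0.9, -1.8, -0.7]
opening: 0.026
16.525 [ 0.62931841 -0.04204701  0.25344367] [ 0.17 -0.85 -1.74] [-0.17 -0.14 -0.  ]
16.575 [ 0.62930058 -0.04207593  0.25341115] [ 0.22  0.22 -0.9 ] [-0.11 -0.1   0.02]
```

Fz fell back to its no-contact value at y = -0.042, so the tip is over the hole. Edging on 2.5 mm and probing down.

```bash
python3 -m creep '[[20,-0.2,1.5,0,0],[20,-0.3,2.5,-1,0],[20,-0.3,2.5,-2,0],[20,-0.3,2.5,-2,0]]'; python3 -c "
from h import *
for i in range(3):
  r.snapshot('wrist'); s=r.sense(); print(s['t'],s['tool_pos'],s['force'].round(2),s['moment'].round(2))"
```

```text
t: 17.08
tool_pos: [0.6289, -0.0394, 0.2512]
eef_rot: [-3.135, -0.15, -0.006]
force: [-0.3, -0.5, -2.2]
opening: 0.0263
17.125 [ 0.62891067 -0.03939003  0.25124107] [ 0.98 -0.61 -2.5 ] [-0.17 -0.26 -0.01]
17.175 [ 0.62890965 -0.03941879  0.25123451] [ 1.12 -0.84 -2.1 ] [-0.12 -0.19 -0.02]
17.225 [ 0.62889829 -0.0394321   0.25127614] [ 0.11 -1.06 -2.63] [-0.12 -0.2  -0.01]
```

```bash
python3 -m creep '[[20,0,0,-0.7,0],[20,0,0,-1.4,0],[20,0,0,-1.4,0]]'; python3 -c "
from h import *
for i in range(3):
  r.snapshot('wrist'); s=r.sense(); print(s['t'],s['tool_pos'],s['force'].round(2),s['moment'].round(2))"
```

```text
t: 17.6
tool_pos: [0.6289, -0.0394, 0.2498]
eef_rot: [-3.135, -0.149, -0.006]
force: [0.6, -0.4, -2.0]
opening: 0.026
17.65 [ 0.62888276 -0.03945034  0.24982371] [ 0.36 -0.93 -2.82] [-0.3  -0.17  0.03]
17.7 [ 0.62888355 -0.0394347   0.24981242] [ 1.4  -1.26 -1.86] [-0.23 -0.2  -0.  ]
17.75 [ 0.6288772  -0.03946902  0.24981883] [-0.29 -0.96 -1.65] [-0.24 -0.23 -0.02]
```

```bash
python3 -m creep '[[20,0,0,-0.7,0],[20,0,0,-1.4,0],[20,0,0,-2,0],[20,0,0,-2,0]]'; python3 -c "
from h import *
for i in range(3):
  r.snapshot('wrist'); s=r.sense(); print(s['t'],s['tool_pos'],s['force'].round(2),s['moment'].round(2))"
```

```text
t: 18.25
tool_pos: [0.6289, -0.0395, 0.2478]
eef_rot: [-3.135, -0.15, -0.006]
force: [1.1, -0.0, -2.4]
opening: 0.0262
18.3 [ 0.62887017 -0.03944399  0.24776173] [ 0.64 -0.73 -2.11] [-0.25 -0.23  0.09]
18.35 [ 0.62887842 -0.03945512  0.24777015] [ 0.48 -1.15 -2.96] [-0.27 -0.22 -0.03]
18.4 [ 0.62889357 -0.03944834  0.24774109] [ 1.26 -0.97 -1.33] [-0.23 -0.26 -0.04]
```

The full shank is now in the strip hole with no side load. Descending towards home.

```bash
python3 -m creep '[[20,0,0,-1.5,0],[20,0,0,-3,0],[20,0,0,-4.5,0],[20,0,0,-6,0],[20,0,0,-6,0]]'; python3 -c "
from h import *
for i in range(3):
  r.snapshot('wrist'); s=r.sense(); print(s['t'],s['tool_pos'],s['force'].round(2),s['moment'].round(2))"
```

```text
t: 19.02
tool_pos: [0.6289, -0.0395, 0.2416]
eef_rot: [-3.135, -0.15, -0.006]
force: [1.6, -1.0, -2.9]
opening: 0.0261
19.075 [ 0.62887947 -0.03948501  0.24159829] [ 0.64 -1.   -3.  ] [-0.32 -0.32 -0.02]
19.125 [ 0.62889376 -0.03946298  0.24163364] [ 0.88 -0.96 -3.9 ] [-0.36 -0.39  0.01]
19.175 [ 0.62888924 -0.03947794  0.24161962] [ 2.8  -2.02 -3.13] [-0.27 -0.33  0.07]
```

```bash
python3 -m creep '[[20,0,0,-1.5,0],[20,0,0,-3,0],[20,0,0,-4.5,0],[20,0,0,-6,0],[20,0,0,-6,0]]'; python3 -c "
from h import *
for i in range(3):
  r.snapshot('wrist'); s=r.sense(); print(s['t'],s['tool_pos'],s['force'].round(2),s['moment'].round(2))"
```

```text
t: 19.8
tool_pos: [0.6289, -0.0395, 0.2355]
eef_rot: [-3.135, -0.149, -0.006]
force: [1.5, -1.7, -2.5]
opening: 0.0261
19.85 [ 0.62889022 -0.03952262  0.23548369] [ 1.71 -1.76 -3.03] [-0.38 -0.39 -0.04]
19.9 [ 0.62888502 -0.03950377  0.23549042] [ 1.92 -1.68 -3.48] [-0.34 -0.39 -0.04]
19.95 [ 0.62889076 -0.03949943  0.23549227] [ 1.62 -1.84 -2.73] [-0.35 -0.42  0.03]
```

```bash
python3 -m creep '[[20,0,0,-0.8,0],[20,0,0,-1.5,0],[20,0,0,-1.5,0]]'; python3 -c "
from h import *
for i in range(2):
  r.snapshot('wrist'); s=r.sense(); print(s['t'],s['tool_pos'],s['force'].round(2),s['moment'].round(2))"; python3 -m creep '[[20,0,0,-0.4,0],[20,0,0,-0.4,0]]'; python3 -c "
from h import *
for i in range(2):
  p=r.snapshot('wrist'); s=r.sense(); print(s['t'],s['tool_pos'],s['force'].round(2),s['moment'].round(2))
cv2.imwrite('pics/w20.png',p['pixels'][:,:,::-1])"
```

```text
t: 20.32
tool_pos: [0.6289, -0.0395, 0.234]
eef_rot: [-3.135, -0.149, -0.006]
force: [1.1, -1.6, -2.1]
opening: 0.0259
20.375 [ 0.62891527 -0.03953175  0.23402944] [ 1.21 -0.98 -0.65] [-0.37 -0.31  0.  ]
20.425 [ 0.62891774 -0.03951776  0.23401767] [ 1.62 -1.49 -1.43] [-0.37 -0.25 -0.01]
t: 20.68
tool_pos: [0.6289, -0.0396, 0.234]
eef_rot: [-3.135, -0.149, -0.006]
force: [0.9, -1.4, 4.8]
opening: 0.026
20.725 [ 0.62891089 -0.03955019  0.23392926] [-0.16 -1.01  5.88] [-0.3   0.1   0.03]
20.775 [ 0.62889586 -0.03953998  0.23393586] [-0.38 -1.17  4.96] [-0.28  0.16 -0.02]
```

View pics/w20.png

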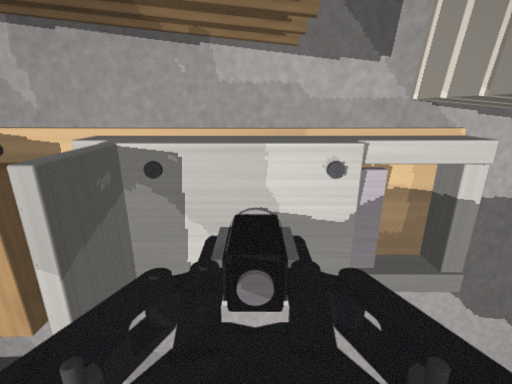

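The shoulder is seated: about 7 N contact at TCP z 0.2339, the same height as in the block. Letting go.

```bash
python3 -m creep '[[60,0,0,0,0],[60,0,0,0,0],[60,0,0,0,0],[60,0,0,0,0],[60,0,0,0,0]]'; python3 -c "
from h import *
p=r.snapshot('wrist'); s=r.sense(); print(s['t'],s['tool_pos'],s['force'].round(2),s['moment'].round(2),s['opening'])
cv2.imwrite('pics/w21.png',p['pixels'][:,:,::-1]);print(atd(p,(255,288)))"
```

```text
t: 21.4
tool_pos: [0.6289, -0.0396, 0.2339]
eef_rot: [-3.135, -0.149, -0.006]
force: [0.3, -0.5, 0.1]
opening: 0.0602
21.45 [ 0.62889188 -0.03955205  0.23388985] [ 0.17  0.55 -0.47] [ 0.07  0.03 -0.  ] 0.06013201037965947
[ 0.6299534  -0.03892694  0.10546568]
```

View pics/w21.png

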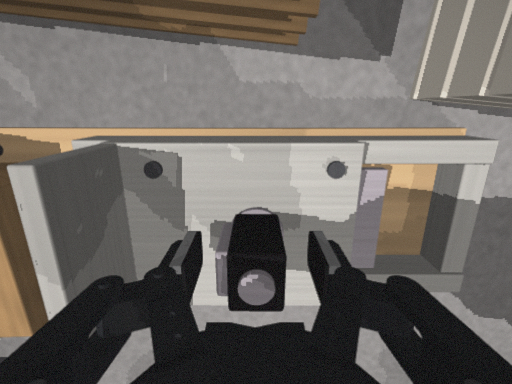

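```bash
python3 -m creep '[[60,0,0,10,0],[60,0,0,40,0],[60,0,0,80,0],[60,0,0,107,0],[60,0,0,107,0],[60,0,0,107,0]]'; python3 - <<'E'
from h import *
np.set_printoptions(precision=4,suppress=True)
p=snap('wrist','w22.png'); q=snap('scene','s22.png'); s=r.sense(); print(s['t'],s['tool_pos'],s['force'])
a=p['pixels'][130:240,180:330,::-1]; cv2.imwrite('pics/c22.png',cv2.resize(a,None,fx=5,fy=5,interpolation=2))
P,xs,ys=cloud(p)
m=(P[:,2]>.06)&(P[:,2]<.108)&(np.hypot(P[:,0]-.629,P[:,1]+.039)<.035)
Q=P[m]; print(cv2.minAreaRect((Q[:,:2]*1000).astype(np.float32)),np.percentile(Q[:,2],[50,95]))
E
```

```text
t: 22.2
tool_pos: [0.6286, -0.0395, 0.3408]
eef_rot: [-3.135, -0.149, -0.006]
force: [0.0, 0.2, -0.4]
opening: 0.0603
22.3 [ 0.6286 -0.0395  0.34  ] [-1.1506 -0.281   0.1396]
((629.373046875, -36.15221405029297), (30.11220359802246, 31.98853302001953), 5.49129056930542) [0.1023 0.1061]
```

View pics/c22.png

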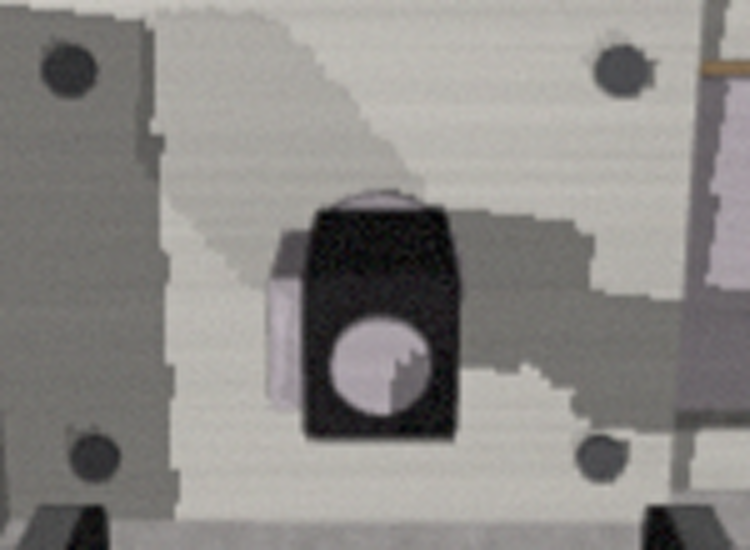

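View pics/s22.png

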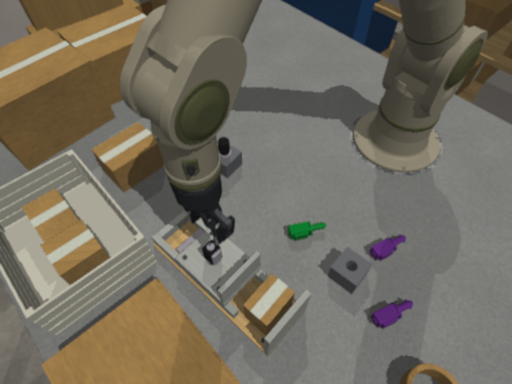

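The extent across the button is 32.0 mm, so it is fully out. The head height is the same as it was in the block (0.106), so the shoulder is seated. The stop moved about 42 mm, past the 24 mm limit. Handing in.

```bash
python3 -c "
from plant import r
print(r.job_done())"
```

```text
the job is handed in; nothing more can be done
None
```

The quick-release pin is locked in the sliding stop, and the job is handed in at about 22 s of the 69 s allowed.

**What I did:** I squeezed the pin's button with a 28 N grip and lifted the pin out of its block. I entered it in the stop's hole and slid the stop about 42 mm towards the end fence, keeping a light press on the strip. Fz fell to its no-contact value when the tip reached the hidden hole. I then lowered the pin until the shoulder seated, released it and raised the gripper clear.

**Last checks:**
- **Button:** the head and button measured 32.0 mm across, so the button is fully out.
- **Shoulder:** the head sat at the same height as when the shoulder rested on the block, so it is seated.
- **Forces:** every reading stayed under 8 N in the jig and was near zero after release. I read forces only between moves, so a brief peak during a move could have gone unseen.
- **Carton, parcel and plain pin:** they look unmoved in the last scene picture. I did not measure them again.

No check failed. In the depth images the steel dot on the pin's head read about 4 mm above the stated head top, both before and after. I took that as part of the dot's shape or the calibration.

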